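# Crank-tilted ball counting board in a forge workshop

### The job

Put the loose crank on the square shaft end beside the counting board and wind it clockwise until the board is tipped fully forward and a steel ball sits in each of its four pockets; then wind it back the other way until the board is fully home and the spare balls lie in their channel again. Lift the crank off and set it down, handle up, inside the empty wooden tray, keeping it upright all along and leaving the other tools on the bench where they are.

Things in the scene. Friction and masses are not known exactly. Their poses are not given: they have to be found in the camera images.
- crank_grip (a point): Centre of the loose crank's handle: upright, round, wooden, 24 mm across, 72 mm long (36 mm above and below this point), spinning on its pin with slight friction: carried by it, the crank keeps its heading. Crank about 0.23 kg; at the start it stands flat on the bench, handle up, this point 52 mm above its underside. Axes as crank_socket.
- crank_socket (a point): Middle of the underside of the steel crank's hub (34 x 34 mm, 30 tall), where its square socket opens down: 17 mm across flats, 26 deep. z up; x along the flat arm (20 wide, 10 thick, underside level with the hub's) to the handle axis 50 mm away; x, y normal to the socket's flats.
- shaft_seat (a point): Foot of the upright square steel shaft end on the grey gearbox beside the counting board, 110 mm above the bench. The square, 14 mm across flats, rises 16 mm, then ends in a round taper 7 mm tall (14 to 7 mm across); it rises from a round shoulder that the crank hub seats on. z up; x, y normal to its flats, turning with it; the crank fits in four headings. Turns stiffly (0.06 N m), stays where left. Board's middle is 135 mm away.
- board (a joint): Tilt of the counting board, rad: 0 (start) = fully home, tipped 0.15 rad down towards its channel; 0.30 = fully forward, tipped 0.15 rad down the other way. Driven only by the shaft through a self-locking worm: 2 turns clockwise seen from above take it from 0 to 0.30, counter-clockwise back; hard stops 0.12 rad of shaft beyond both ends.
- channel (a point): Low end of the wooden counting board (116 x 116 mm, middle 72 mm above the bench, walls 16 mm above its floor): middle of the end wall's inner face at floor level. x towards the pockets (level at home), y across the four lanes (24 mm wide each), z up. The channel is the strip along this wall, 22 mm wide, where the lane ribs stop short.
- tray_in (a point): Middle of the inner floor of the empty shallow wooden tray, 150 x 150 mm outside, 22 mm tall, walls and floor 6 mm thick, fixed to the bench. z up, x and y along its sides.
- pocket0 (a point): Pocket 0 of the counting board (lane 0, counted from the gearbox side): a slot 21 x 24 mm, 8 mm deep; the point is the centre of a ball sitting in it, 80 mm along the board from the low end wall.
- pocket1 (a point): Pocket 1 of the counting board (lane 1, counted from the gearbox side): a slot 21 x 24 mm, 8 mm deep; the point is the centre of a ball sitting in it, 80 mm along the board from the low end wall.
- pocket2 (a point): Pocket 2 of the counting board (lane 2, counted from the gearbox side): a slot 21 x 24 mm, 8 mm deep; the point is the centre of a ball sitting in it, 80 mm along the board from the low end wall.
- pocket3 (a point): Pocket 3 of the counting board (lane 3, counted from the gearbox side): a slot 21 x 24 mm, 8 mm deep; the point is the centre of a ball sitting in it, 80 mm along the board from the low end wall.
- ball0: Centre of one of seven alike steel balls, 18 mm in diameter, 24 g; all seven lie at the channel end at the start, at least one facing each lane, and roll when the board tips.
- ball1: Centre of one of seven alike steel balls, 18 mm in diameter, 24 g; all seven lie at the channel end at the start, at least one facing each lane, and roll when the board tips.
- ball2: Centre of one of seven alike steel balls, 18 mm in diameter, 24 g; all seven lie at the channel end at the start, at least one facing each lane, and roll when the board tips.
- ball3: Centre of one of seven alike steel balls, 18 mm in diameter, 24 g; all seven lie at the channel end at the start, at least one facing each lane, and roll when the board tips.
- ball4: Centre of one of seven alike steel balls, 18 mm in diameter, 24 g; all seven lie at the channel end at the start, at least one facing each lane, and roll when the board tips.
- ball5: Centre of one of seven alike steel balls, 18 mm in diameter, 24 g; all seven lie at the channel end at the start, at least one facing each lane, and roll when the board tips.
- ball6: Centre of one of seven alike steel balls, 18 mm in diameter, 24 g; all seven lie at the channel end at the start, at least one facing each lane, and roll when the board tips.
- hammer: Bystander to leave alone: a hand hammer with wooden handle, 270 mm, lying; origin at the middle of its underside or near its middle.
- spanner: Bystander to leave alone: an open-ended spanner, 180 mm, lying; origin at the middle of its underside or near its middle.
- chisel: Bystander to leave alone: a cold chisel, 165 mm, lying; origin at the middle of its underside or near its middle.
- oilcan: Bystander to leave alone: a dark round can, 64 mm across, 130 mm tall; origin at the middle of its underside or near its middle.
- mug: Bystander to leave alone: a grey mug, 72 mm across, 85 mm tall; origin at the middle of its underside or near its middle.
- barstock: Bystander to leave alone: a short flat steel bar, 160 x 30 x 20 mm; origin at the middle of its underside or near its middle.
Mind the look-alikes: they are no part of the job. Several things look just like the part that bears tray_in: the one meant starts farthest to the robot's left. Leave any blue look-alike of the part that bears crank_grip alone.

How it is judged:
On the way, in this order (a step that is already met when the one before it is completed fails the run):
1. the crank is seated on the square shaft end (horizontal distance between crank_socket and shaft_seat below 0.005 m and z of crank_socket in the frame of shaft_seat below 0.008 m and angle between crank_socket's own z axis and vertical below 0.12 rad), for 0.2 s.
2. with the crank on, the board is tipped forward (over 0.27 rad) and all four pockets hold a ball (all of step 1 and value of joint board above 0.27 rad and distance between any of ball0, ball1, ball2, ball3, ball4, ball5, ball6 and pocket0 below 0.007 m and distance between any of ball0, ball1, ball2, ball3, ball4, ball5, ball6 and pocket1 below 0.007 m and distance between any of ball0, ball1, ball2, ball3, ball4, ball5, ball6 and pocket2 below 0.007 m and distance between any of ball0, ball1, ball2, ball3, ball4, ball5, ball6 and pocket3 below 0.007 m), for 0.2 s.
3. with the crank on, the board is wound back home (under 0.03 rad), pockets full, spare balls in the channel (all of step 1 and value of joint board below 0.03 rad and distance between any of ball0, ball1, ball2, ball3, ball4, ball5, ball6 and pocket0 below 0.007 m and distance between any of ball0, ball1, ball2, ball3, ball4, ball5, ball6 and pocket1 below 0.007 m and distance between any of ball0, ball1, ball2, ball3, ball4, ball5, ball6 and pocket2 below 0.007 m and distance between any of ball0, ball1, ball2, ball3, ball4, ball5, ball6 and pocket3 below 0.007 m and (distance between ball0 and pocket0 below 0.007 m or distance between ball0 and pocket1 below 0.007 m or distance between ball0 and pocket2 below 0.007 m or distance between ball0 and pocket3 below 0.007 m or (x of ball0 in the frame of channel below 0.035 m and z of ball0 in the frame of channel above -0.01 m and distance between ball0 and channel below 0.08 m)) and (distance between ball1 and pocket0 below 0.007 m or distance between ball1 and pocket1 below 0.007 m or distance between ball1 and pocket2 below 0.007 m or distance between ball1 and pocket3 below 0.007 m or (x of ball1 in the frame of channel below 0.035 m and z of ball1 in the frame of channel above -0.01 m and distance between ball1 and channel below 0.08 m)) and (distance between ball2 and pocket0 below 0.007 m or distance between ball2 and pocket1 below 0.007 m or distance between ball2 and pocket2 below 0.007 m or distance between ball2 and pocket3 below 0.007 m or (x of ball2 in the frame of channel below 0.035 m and z of ball2 in the frame of channel above -0.01 m and distance between ball2 and channel below 0.08 m)) and (distance between ball3 and pocket0 below 0.007 m or distance between ball3 and pocket1 below 0.007 m or distance between ball3 and pocket2 below 0.007 m or distance between ball3 and pocket3 below 0.007 m or (x of ball3 in the frame of channel below 0.035 m and z of ball3 in the frame of channel above -0.01 m and distance between ball3 and channel below 0.08 m)) and (distance between ball4 and pocket0 below 0.007 m or distance between ball4 and pocket1 below 0.007 m or distance between ball4 and pocket2 below 0.007 m or distance between ball4 and pocket3 below 0.007 m or (x of ball4 in the frame of channel below 0.035 m and z of ball4 in the frame of channel above -0.01 m and distance between ball4 and channel below 0.08 m)) and (distance between ball5 and pocket0 below 0.007 m or distance between ball5 and pocket1 below 0.007 m or distance between ball5 and pocket2 below 0.007 m or distance between ball5 and pocket3 below 0.007 m or (x of ball5 in the frame of channel below 0.035 m and z of ball5 in the frame of channel above -0.01 m and distance between ball5 and channel below 0.08 m)) and (distance between ball6 and pocket0 below 0.007 m or distance between ball6 and pocket1 below 0.007 m or distance between ball6 and pocket2 below 0.007 m or distance between ball6 and pocket3 below 0.007 m or (x of ball6 in the frame of channel below 0.035 m and z of ball6 in the frame of channel above -0.01 m and distance between ball6 and channel below 0.08 m))), for 0.2 s.
4. the crank stands in the tray (z of crank_socket in the frame of tray_in below 0.006 m and x of crank_socket in the frame of tray_in between -0.07 and 0.07 m and y of crank_socket in the frame of tray_in between -0.07 and 0.07 m and x of crank_grip in the frame of tray_in between -0.07 and 0.07 m and y of crank_grip in the frame of tray_in between -0.07 and 0.07 m and angle between crank_socket's own z axis and vertical below 0.15 rad), for 0.2 s.
At the end, for the whole second after the job is handed in: Every pocket holds a ball (within 7 mm of its seat), the other three lie at the channel end (within 35 mm of its wall), the board is home (under 0.03 rad), and the crank stands still, upright (0.15 rad), handle up, on the tray floor (within 6 mm), inside its walls (all of step 4 and distance between any of ball0, ball1, ball2, ball3, ball4, ball5, ball6 and pocket0 below 0.007 m and distance between any of ball0, ball1, ball2, ball3, ball4, ball5, ball6 and pocket1 below 0.007 m and distance between any of ball0, ball1, ball2, ball3, ball4, ball5, ball6 and pocket2 below 0.007 m and distance between any of ball0, ball1, ball2, ball3, ball4, ball5, ball6 and pocket3 below 0.007 m and (distance between ball0 and pocket0 below 0.007 m or distance between ball0 and pocket1 below 0.007 m or distance between ball0 and pocket2 below 0.007 m or distance between ball0 and pocket3 below 0.007 m or (x of ball0 in the frame of channel below 0.035 m and z of ball0 in the frame of channel above -0.01 m and distance between ball0 and channel below 0.08 m)) and (distance between ball1 and pocket0 below 0.007 m or distance between ball1 and pocket1 below 0.007 m or distance between ball1 and pocket2 below 0.007 m or distance between ball1 and pocket3 below 0.007 m or (x of ball1 in the frame of channel below 0.035 m and z of ball1 in the frame of channel above -0.01 m and distance between ball1 and channel below 0.08 m)) and (distance between ball2 and pocket0 below 0.007 m or distance between ball2 and pocket1 below 0.007 m or distance between ball2 and pocket2 below 0.007 m or distance between ball2 and pocket3 below 0.007 m or (x of ball2 in the frame of channel below 0.035 m and z of ball2 in the frame of channel above -0.01 m and distance between ball2 and channel below 0.08 m)) and (distance between ball3 and pocket0 below 0.007 m or distance between ball3 and pocket1 below 0.007 m or distance between ball3 and pocket2 below 0.007 m or distance between ball3 and pocket3 below 0.007 m or (x of ball3 in the frame of channel below 0.035 m and z of ball3 in the frame of channel above -0.01 m and distance between ball3 and channel below 0.08 m)) and (distance between ball4 and pocket0 below 0.007 m or distance between ball4 and pocket1 below 0.007 m or distance between ball4 and pocket2 below 0.007 m or distance between ball4 and pocket3 below 0.007 m or (x of ball4 in the frame of channel below 0.035 m and z of ball4 in the frame of channel above -0.01 m and distance between ball4 and channel below 0.08 m)) and (distance between ball5 and pocket0 below 0.007 m or distance between ball5 and pocket1 below 0.007 m or distance between ball5 and pocket2 below 0.007 m or distance between ball5 and pocket3 below 0.007 m or (x of ball5 in the frame of channel below 0.035 m and z of ball5 in the frame of channel above -0.01 m and distance between ball5 and channel below 0.08 m)) and (distance between ball6 and pocket0 below 0.007 m or distance between ball6 and pocket1 below 0.007 m or distance between ball6 and pocket2 below 0.007 m or distance between ball6 and pocket3 below 0.007 m or (x of ball6 in the frame of channel below 0.035 m and z of ball6 in the frame of channel above -0.01 m and distance between ball6 and channel below 0.08 m)) and value of joint board below 0.03 rad and linear speed of crank below 0.03 m/s); the robot touches nothing.
It fails at once if the crank is tipped over by more than 0.7 rad (angle between crank_socket's own z axis and vertical above 0.7 rad).
It fails at once if another tool on the bench is moved by more than 40 mm (distance of any of hammer, spanner, chisel, oilcan, mug, barstock from where it was at the start of the episode above 0.04 m).
It also fails if it takes over 72 s, if anything falls off the work surface, if the arm or the gripper's body presses on something with over 40 N, if the wrist force passes 120 N, or if a joint passes its speed limit or range.

### The arm

A 7-joint arm with a two-finger parallel gripper is mounted at the origin on the work surface. World frame = base frame: x ahead of the robot, y to its left, z up, the work surface at z = 0. Lengths are in m, angles in rad, forces in N, time in s.
With the tool pointing down it reaches from about 0.4 to 0.9 m from the base axis. Payload 5.6 kg.
Tool frame: the origin (TCP) lies at the very end of the fingers, on their centre line; the grasp point (between the pads) lies 19 mm behind it (manip.pinch_z is the z of the grasp point in the tool frame, in m); z points along the fingers, y is the line along which they close (so a half turn about z gives the same grasp; the last joint's range is limited). The gripper opens to 92 mm and grips with 3 to 60 N. Pads are 20 mm wide; open, the fingers measure 128 mm over their backs; the gripper's body (75 mm by 189 mm) begins 69 mm behind the grasp point.
Start: joints at [-1.25, 0.468, -0.012, 1.603, 0.006, 1.071, -0.056], TCP at [0.231, 0.607, 0.215] pointing down, gripper open.
Joint ranges: [-2.53, 2.53], [-0.31, 2.02], [-1.57, 1.55], [0.28, 2.44], [-1.29, 4.43], [0.15, 1.84], [-2.92, 2.92]. Speed limits (rad/s): [2.57, 2.57, 3.14, 3.14, 3.14, 3.14, 3.14].

### API

Orientations are given as a unit quaternion [w, x, y, z].
In Python, from workcell import manip, snapshot, camera_model gives the robot as it stands.
- The arm moves only by the tool carry_out, never from a script. Its argument "commands" is a list of rows, each a list of 3 entries, a list of its own where there are three numbers: the shift along the tool's x, y, z in cm, then the turn, a rotation vector about the tool's x, y, z in degrees, then the closure in counts, from 0 (fully open) to 255 (shut). In form: [[[dx, dy, dz], [wx, wy, wz], fingers], ...]. A call has 1 to 20 rows; each row is the pose to reach, as a shift and turn from the pose commanded when the call began, along the tool's axes at that moment; what a row does not reach only later rows make up. A row lasts 1/10 s, in which the tool goes at most 50 mm and 8.59 degrees, less where a joint would pass 70% of its speed; a pose out of reach is approached as far as the arm can. A call with a gripper value outside its range is refused whole. The fingers move at their own pace and stop on an object; "grip_force" is the grip in N (left out, the last holds). Time passes only in rows, so rows that repeat a pose let the fingers close. It gives the time, the measured TCP pose, the force, the opening and the grip force at its end, in the units of the state.
- manip.sense(): the state, without advancing time (a new reading comes with each control period).
- snapshot(name): name is "scene" or "side" or "wrist"; returns the picture (420x560x3 uint8, blue, green, red); there is no depth.
- camera_model(name): a dict with "K" (3x3 intrinsics, pixels), "extrinsics" (4x4, takes a point from world to camera coordinates). Camera axes: x right, y down, z forward; pixel columns grow to the right and rows downward; lengths in m; the calibration is good to about 2 mm. A picture is of the moment at which its call begins: read the wrist's pose just before it. camera_model takes no time and is no camera call; for the wrist camera it gives the pose at the moment of the call.
- manip.finish_job(): hands the job in; it is judged then, once.
The state is a dict: "time_s": time; "joints": joint angles; "qd": joint speeds; "tau": joint torques, N m; "position": TCP position; "tcp_rot": TCP orientation; "contact_force": force on the tool from outside, world axes, zero at the start; "moment": the same for the moment, N m; "gripper_width": opening from 0.0 (shut) to 1.0 (fully open); "grip_force": force on a finger pad.
Only numpy, scipy, OpenCV 4.12 (cv2) and the standard library are available. Lean on these libraries where they do the work, as an engineer would, in place of code of your own. Each camera call takes 0.05 s, during which the arm holds its last target. There are 200 camera calls.

## Working session

There is one attempt and no reset: what is moved stays moved. The work goes in short steps, Python scripts to look and compute and a tool call to move; the robot and the scene stay as the last step left them, time stands still between calls to the robot, and variables do not carry over. Pictures are saved under pics/ and viewed, at most 13 in all, crops included, and the job is handed in when it is done.

Besides the shell and the picture viewer there is one more tool, called after ">>>" by a JSON object that holds its "api" and its "payload", one argument or row to a line. carry_out: Moves the arm, as the interface text tells. Its arguments: {"type":"object","properties":{"commands":{"type":"array","items":{"type":"array"}},"grip_force":{"type":"number"}},"required":["commands"]}

```bash
mkdir -p pics; ls
python3 - <<'E'
from workcell import manip, snapshot, camera_model
import cv2,numpy as np
s=manip.sense();print(s)
for n in("scene","side","wrist"):
    m=camera_model(n);im=snapshot(n);cv2.imwrite(f"pics/{n}0.png",im);print(n,np.round(m["K"],1).tolist(),np.round(m["extrinsics"],4).tolist())
a=cv2.imread("pics/scene0.png");cv2.imwrite("pics/s0.png",cv2.resize(a,(800,600),interpolation=cv2.INTER_CUBIC))
a=cv2.imread("pics/side0.png");cv2.imwrite("pics/d0.png",cv2.resize(a,(800,600),interpolation=cv2.INTER_CUBIC))
E
```

```text
pics
{'time_s': 0.0, 'joints': array([-1.24996962,  0.46839856, -0.01160521,  1.60360516,  0.00597665,
        1.07137287, -0.05632491]), 'qd': array([ 0.00166874, -0.00093415,  0.00084123, -0.00101205,  0.00141797,
        0.00031102,  0.0003626 ]), 'tau': array([-7.16174691e-04, -5.20583832e+01, -1.24955762e-02, -2.43752342e+01,
       -5.65972854e-02,  1.72161584e-02,  1.55419352e-04]), 'position': array([0.23115901, 0.60689742, 0.2136341 ]), 'tcp_rot': array([-1.08376790e-04,  1.80959828e-01,  9.83490099e-01, -8.67904092e-04]), 'contact_force': array([-0.313139  , -0.10229832,  0.07709055]), 'moment': array([ 0.04948393, -0.03938085,  0.04916332]), 'grip_force': 0.0, 'gripper_width': 1.000230779461873}
scene [[430.0, 0.0, 282.7], [0.0, 430.0, 206.9], [0.0, 0.0, 1.0]] [[-0.7025, 0.7116, -0.0145, 0.4606], [0.5481, 0.5278, -0.6489, -0.1932], [-0.4541, -0.4637, -0.7608, 1.5264], [0.0, 0.0, 0.0, 1.0]]
side [[419.1, 0.0, 274.7], [0.0, 419.1, 210.6], [0.0, 0.0, 1.0]] [[-0.9727, -0.2318, -0.0117, 0.5319], [-0.1207, 0.5481, -0.8277, 0.1722], [0.1982, -0.8037, -0.5611, 0.9359], [0.0, 0.0, 0.0, 1.0]]
wrist [[318.4, 0.0, 281.0], [0.0, 318.4, 212.2], [0.0, 0.0, 1.0]] [[0.3559, 0.9345, -0.0016, -0.6501], [0.8929, -0.3395, 0.2958, -0.0331], [0.2759, -0.1067, -0.9553, 0.3911], [0.0, 0.0, 0.0, 1.0]]
```

View pics/s0.png

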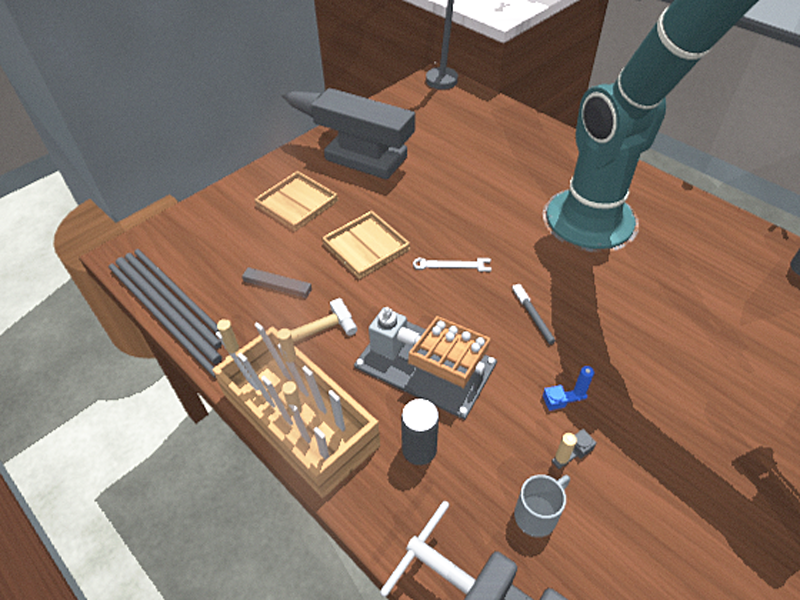

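View pics/d0.png

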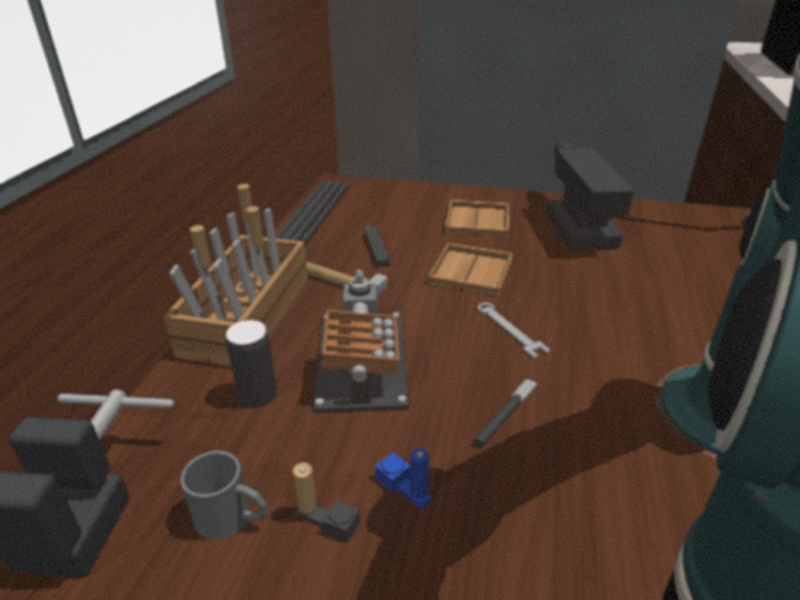

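Scene: crank at (570,445), shaft end (387,317), trays at (295,200) and (365,243), blue look-alike at (570,390). Side: crank at (325,500), shaft (360,280). I'll enlarge these for reading.

```bash
cat > h.py <<'E'
import numpy as np,cv2
from workcell import manip,snapshot,camera_model
from scipy.spatial.transform import Rotation as R
def P(n,m=None):
    m=m or camera_model(n);return np.array(m["K"])@np.array(m["extrinsics"])[:3]
def tri(*obs): # (P,(u,v))
    A=np.vstack([[u*p[2]-p[0],v*p[2]-p[1]] for p,(u,v) in obs]);X=np.linalg.svd(A)[2][-1];X=X[:3]/X[3]
    e=[np.round((p@[*X,1])[:2]/(p@[*X,1])[2]-uv,1).tolist() for p,uv in obs];return X,e
def plane(p,uv,z):
    u,v=uv;A=np.array([u*p[2]-p[0],v*p[2]-p[1]]);return np.r_[np.linalg.solve(A[:,:2],-A[:,2]*z-A[:,3]),z]
def proj(p,X):
    q=p@[*X,1];return q[:2]/q[2]
def rot(): return R.from_quat(np.roll(manip.sense()["tcp_rot"],-1))
E
python3 - <<'E'
from h import *
o=[]
for n,c in(("scene",(402,312)),("side",(229,350)),("scene",(290,238)),("side",(252,232))):
    im=cv2.imread(f"pics/{n}0.png");x,y=c[0]-50,c[1]-37
    o.append(cv2.resize(im[y:y+75,x:x+100],(400,300),interpolation=cv2.INTER_CUBIC))
cv2.imwrite("pics/m1.png",np.vstack([np.hstack(o[:2]),np.hstack(o[2:])]))
ps,pd=P("scene"),P("side");k=1/1.4286
f=lambda u,v:(u*k,v*k)
print("trays scene",[plane(ps,f(*c),.02).round(3) for c in((295,200),(365,243))],"side",[plane(pd,f(*c),.02).round(3) for c in((477,218),(471,268))])
for nm,a,b in(("handle top",(569,437),(303,469)),("shaft",(387,314),(360,273))): print(nm,tri((ps,f(*a)),(pd,f(*b))))
for nm,c in(("mug",(537,530)),("can",(417,460)),("hammerhd",(345,320)),("span",(455,265)),("bar",(277,283))): print(nm,plane(ps,f(*c),0).round(3))
E
```

```text
trays scene [array([ 0.477, -0.563,  0.02 ]), array([ 0.46 , -0.322,  0.02 ])] side [array([ 0.466, -0.55 ,  0.02 ]), array([ 0.45 , -0.311,  0.02 ])]
handle top (array([0.58225872, 0.32444322, 0.08643705]), [[0.0, 0.1], [0.1, -0.1]])
shaft (array([ 0.6247979 , -0.07392279,  0.1223666 ]), [[-0.1, -1.7], [-1.3, 1.5]])
mug [0.713 0.371 0.   ]
can [0.763 0.139 0.   ]
hammerhd [ 0.638 -0.196  0.   ]
span [ 0.351 -0.133  0.   ]
bar [ 0.674 -0.388  0.   ]
```

View pics/m1.png

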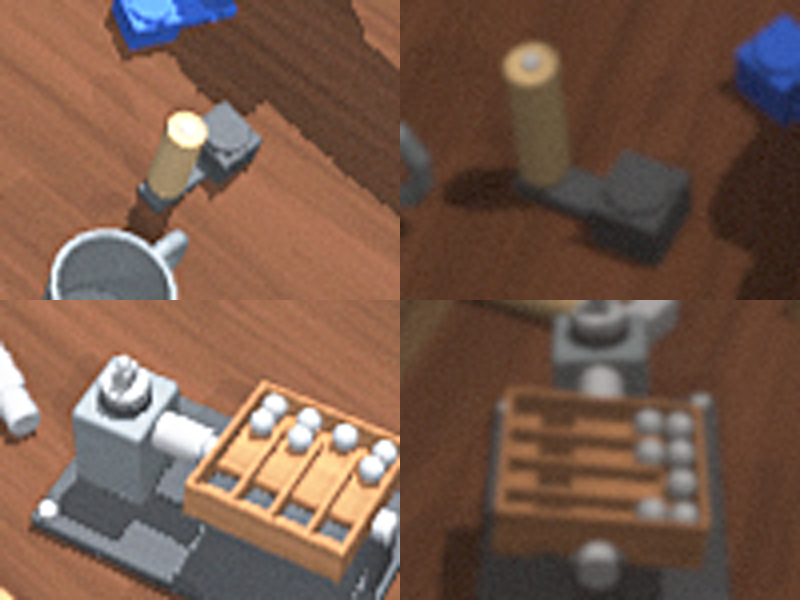

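Panel 1: handle top (187,131), hub top (228,133). Panel 2: handle top (131,64), hub top (238,187). The shaft end is small, so I'll use the wrist camera to read its heading.

Run:
```python
from h import *
ps,pd=P("scene"),P("side")
s1=lambda u,v:(352+u/4,275+v/4);d1=lambda u,v:(179+u/4,313+v/4)
ht,e=tri((ps,s1(187,131)),(pd,d1(131,64)));hb,e2=tri((ps,s1(228,133)),(pd,d1(238,187)));print(ht,e,hb,e2)
d=hb-ht;print(np.linalg.norm(d[:2]),"handle heading deg",np.degrees(np.arctan2(-d[1],-d[0])))
s2=lambda u,v:(240+u/4,201+v/4);d2=lambda u,v:(202+u/4,195+v/4)
print("shoulder",plane(ps,s2(124,405-300),.11),plane(pd,d2(600-400,320-300),.11))
m=camera_model("wrist");E=np.array(m["extrinsics"]);C=-E[:3,:3].T@E[:3,3];s=manip.sense();r=rot()
print("cam in tool",r.inv().apply(C-s["position"]),r.inv().apply(E[2,:3]),"tool axes cols",r.as_matrix().round(3))
# camera aimed at midpoint
for nm,X in(("crank",(ht+hb)/2),("shaft",np.array([.625,-.075,.12]))):
    t=X-E[2,:3]*.20; dd=r.inv().apply(t-C)*100;print(nm,"tool shift cm",dd.round(1),"tcp",s["position"]+t-C)
```

```text
[0.58350992 0.32658359 0.08486185] [[-0.1, -0.6], [-0.6, 0.6]] [0.53418598 0.33707405 0.02736833] [[-0.1, -0.5], [-0.5, 0.5]]
0.05042717711724564 handle heading deg -12.007033588826392
shoulder [ 0.64044069 -0.05785835  0.11      ] [ 0.61799555 -0.06017991  0.11      ]
cam in tool [ 0.08408598  0.00095473 -0.16863924] [-2.95661084e-01  1.42399450e-05  9.55292899e-01] tool axes cols [[-0.935  0.356 -0.   ]
 [ 0.356  0.935 -0.001]
 [-0.    -0.001 -1.   ]]
crank tool shift cm [-42.9 -14.1  13.6] tcp [0.58183529 0.32208223 0.07853874]
shaft tool shift cm [-63.6 -49.8   7.2] tcp [ 0.64798734 -0.08474659  0.14242366]
```

>>> {"api": "carry_out", "payload": {
  "commands": [
    [[-10,-8,0],[0,0,0],0],
    [[-15,-12,-1],[0,0,0],0],
    [[-19,-15,-2],[0,0,0],0],
    [[-23,-19,-2],[0,0,0],0],
    [[-27,-22,-2],[0,0,0],0],
    [[-31,-25,-2],[0,0,0],0],
    [[-35,-28,-2],[0,0,0],0],
    [[-39,-31,-2],[0,0,0],0],
    [[-43,-35,-2],[0,0,0],0],
    [[-47,-38,-2],[0,0,0],0],
    [[-51,-42,-2],[0,0,0],0],
    [[-55,-45,-2],[0,0,0],0],
    [[-58,-48,-2],[0,0,0],0],
    [[-60.5,-50,-2],[0,0,0],0],
    [[-60.5,-50,-2],[0,0,0],0],
    [[-60.5,-50,-2],[0,0,0],0],
    [[-60.5,-50,-2],[0,0,0],0],
    [[-60.5,-50,-2],[0,0,0],0],
    [[-60.5,-50,-2],[0,0,0],0],
    [[-60.5,-50,-2],[0,0,0],0]
  ]
}}

```text
time_s: 2.15
position: [0.6185, -0.0732, 0.2346]
tcp_rot: [-0.0, 0.18, 0.984, 0.0]
contact_force: [-0.1, -0.9, 0.2]
gripper_width: 1.001
grip_force: 0.0
```

Run:
```python
from h import *
s=manip.sense();p=P("wrist");np.save("pw1.npy",p);im=snapshot("wrist");cv2.imwrite("pics/w1.png",im);print(s["time_s"],s["position"],s["joints"].round(2))
ps,pd=P("scene"),P("side")
uv=proj(p,[.626,-.07,.12]);print(uv)
x,y=(uv-[56,84]).astype(int).clip(0)
x=min(x,560-112)
c=cv2.resize(im[y:y+84,x:x+112],(800,600),interpolation=cv2.INTER_CUBIC);print("crop origin",x,y,"scale",800/112)
w=cv2.resize(im,(400,300),interpolation=cv2.INTER_AREA);cv2.imwrite("pics/m2.png",np.vstack([c[:600],]))
```

```text
2.15 [ 0.6184735  -0.07317941  0.23461278] [-0.2   0.41  0.35  1.67 -0.16  1.09  1.41]
[285.98057347 214.62091144]
crop origin 229 130 scale 7.142857142857143
```

View pics/w1.png

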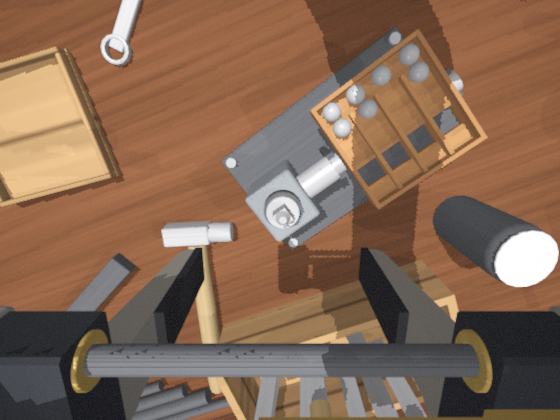

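Shaft end at about (284,211), gearbox and board upper right of it, clear view. Enlarging the square.

Run:
```python
import cv2
im=cv2.imread("pics/w1.png")
cv2.imwrite("pics/m3.png",cv2.resize(im[160:250,224:344],(800,600),interpolation=cv2.INTER_CUBIC))
```

```text
(no output)
```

View pics/m3.png

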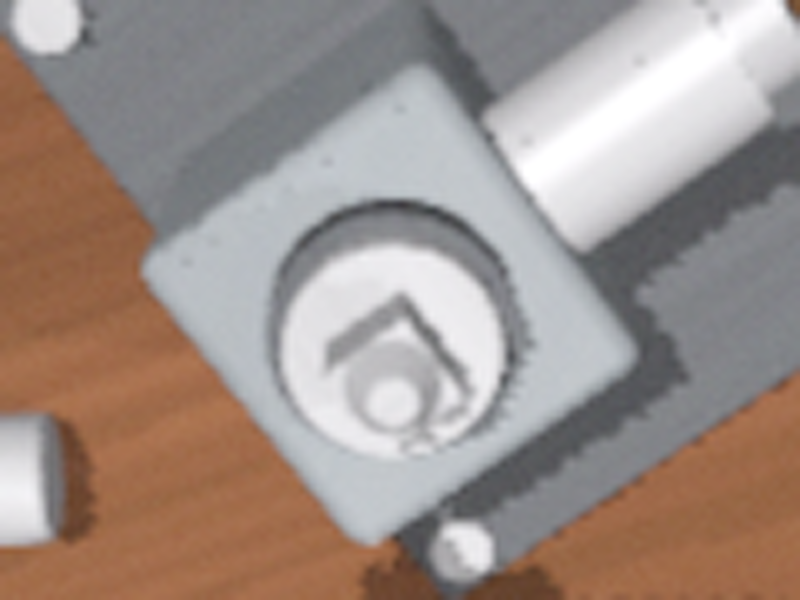

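Shoulder disc centre (397,351), square foot edges (325,360)-(403,293)-(470,388), taper top (388,397) in the crop (×6.667, origin 224,160).

Run:
```python
from h import *
p=np.load("pw1.npy");g=lambda u,v:(224+u/6.6667,160+v/6.6667)
f=lambda u,v,z:plane(p,g(u,v),z)
print("shoulder",f(397,351,.11),"top",f(388,397,.133),"taper base",f(392,377,.126))
a,b,c=f(325,360,.11),f(403,293,.11),f(470,388,.11)
for q,w in((b,a),(b,c)):
    d=w-q;print(np.linalg.norm(d),np.degrees(np.arctan2(d[1],d[0]))%90)
print("mid diag",(a+c)/2, "edges gearbox",[np.degrees(np.arctan2(*(f(*x,.1)-f(*y,.1))[[1,0]]))%90 for x,y in(((148,270),(430,65)),((370,545),(640,350)),((430,65),(640,350)))])
c0=f(397,351,.11)
for yaw in range(0,90,10):
    pts=[c0+np.r_[R.from_euler('z',yaw+k,degrees=True).apply([.0099,0,0])[:2],0] for k in(45,135,225,315)]
    if yaw in(30,40,50,60,70):print(yaw,[((proj(p,X)-[224,160])*6.6667).round().tolist() for X in pts])
```

```text
shoulder [ 0.62633079 -0.07245912  0.11      ] top [ 0.62520127 -0.0735291   0.133     ] taper base [ 0.62488827 -0.07279266  0.126     ]
0.015115190066287582 21.10248761790291
0.01737300837204438 13.603846716293647
mid diag [ 0.6296415 -0.0736006  0.11     ] edges gearbox [np.float64(15.590324094568345), np.float64(17.148221070029038), np.float64(15.794577709750115)]
30 [[465.0, 344.0], [390.0, 285.0], [329.0, 358.0], [404.0, 415.0]]
40 [[463.0, 333.0], [378.0, 288.0], [331.0, 369.0], [415.0, 413.0]]
50 [[459.0, 323.0], [367.0, 292.0], [336.0, 379.0], [426.0, 409.0]]
60 [[453.0, 313.0], [357.0, 298.0], [342.0, 389.0], [436.0, 404.0]]
70 [[445.0, 304.0], [348.0, 305.0], [349.0, 397.0], [446.0, 396.0]]
```

>>> {"api": "carry_out", "payload": {
  "commands": [
    [[2,4,0],[0,0,0],0],
    [[4,8,0],[0,0,0],0],
    [[6,12,0],[0,0,0],0],
    [[8,16,0],[0,0,0],0],
    [[10,20,0],[0,0,0],0],
    [[12,24,0],[0,0,0],0],
    [[14,28,1],[0,0,0],0],
    [[16,32,3],[0,0,0],0],
    [[17,34.5,5],[0,0,0],0],
    [[17.5,36.1,7.5],[0,0,0],0],
    [[17.5,36.1,7.5],[0,0,0],0],
    [[17.5,36.1,7.5],[0,0,0],0],
    [[17.5,36.1,7.5],[0,0,0],0],
    [[17.5,36.1,7.5],[0,0,0],0]
  ]
}}

```text
time_s: 3.6
position: [0.5849, 0.3233, 0.1615]
tcp_rot: [0.001, 0.182, 0.983, 0.001]
contact_force: [0.4, 0.5, 0.3]
gripper_width: 0.997
grip_force: 0.0
```

Run:
```python
from h import *
s=manip.sense();p=P("wrist");np.save("pw2.npy",p);im=snapshot("wrist");cv2.imwrite("pics/w2.png",im);print(s["time_s"],s["position"],s["joints"].round(2))
x,y=(proj(p,[.5588,.332,.04])-[100,75]).astype(int);print(x,y,proj(p,[.5835,.3266,.088]),proj(p,[.534,.337,.03]))
cv2.imwrite("pics/m4.png",cv2.resize(im[y:y+150,x:x+200],(800,600),interpolation=cv2.INTER_CUBIC))
```

```text
3.6 [0.58491855 0.32332618 0.16147338] [-0.71  0.55  0.22  1.61 -0.14  0.99  0.76]
178 102 [282.89338217 219.89525957] [273.91814916 148.95915648]
```

View pics/m4.png

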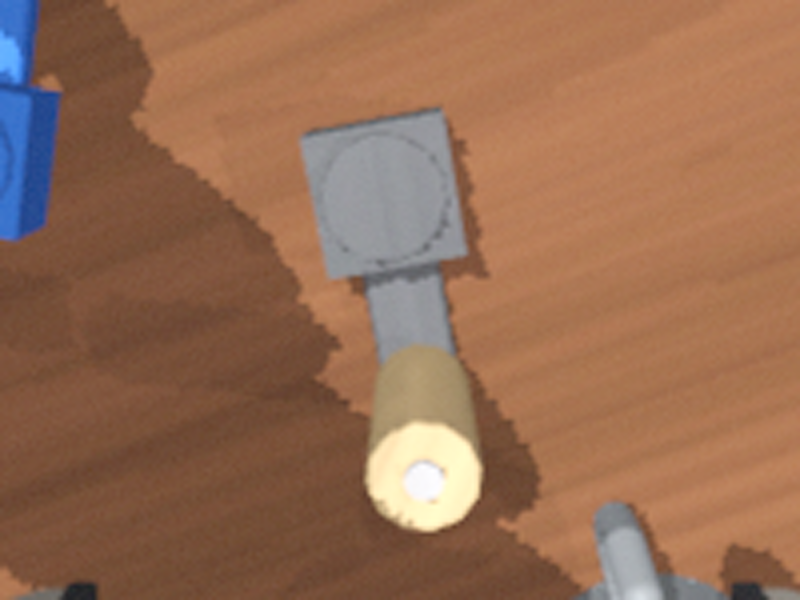

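Handle top at crop (425,478), hub ring centre (385,199), mug's handle tip (615,510) near the right finger; I'll go down with fingers half closed.

Run:
```python
from h import *
p=np.load("pw2.npy");f=lambda u,v,z:plane(p,(178+u/4,102+v/4),z)
h=f(425,478,.088);b=f(385,199,.03);print(h,b,f(615,510,.06),f(615,510,.085))
d=h-b;print(np.linalg.norm(d[:2]),np.degrees(np.arctan2(d[1],d[0])))
q=[f(*c,.03) for c in((302,136),(440,110),(466,256),(330,278))]
print("hub c",np.mean(q,0),[np.degrees(np.arctan2(*(q[i]-q[i-1])[[1,0]]))%90 for i in range(4)])
s=manip.sense();r=rot();print(r.inv().apply(h-s["position"])*100,r.inv().apply(f(615,510,.075)-s["position"])*100)
```

```text
[0.58516185 0.32713272 0.088     ] [0.53649942 0.33635494 0.03      ] [0.61681098 0.36136905 0.06      ] [0.6065816  0.36069767 0.085     ]
0.04952859561340234 -10.731096385301942
hub c [0.53586723 0.33648729 0.03      ] [np.float64(79.04260465994034), np.float64(79.38514550674137), np.float64(79.8050361010898), np.float64(78.24196658880508)]
[0.10410778 0.33929601 7.32975157] [-1.06637197  4.40893187  8.63874693]
```

>>> {"api": "carry_out", "payload": {
  "commands": [
    [[0.1,0.34,1],[0,0,0],155],
    [[0.1,0.34,2],[0,0,0],155],
    [[0.1,0.34,3],[0,0,0],155],
    [[0.1,0.34,4],[0,0,0],155],
    [[0.1,0.34,5],[0,0,0],155],
    [[0.1,0.34,6],[0,0,0],155],
    [[0.1,0.34,7.5],[0,0,0],155],
    [[0.1,0.34,9],[0,0,0],155],
    [[0.1,0.34,10.5],[0,0,0],155],
    [[0.1,0.34,11.6],[0,0,0],155],
    [[0.1,0.34,11.6],[0,0,0],155],
    [[0.1,0.34,11.6],[0,0,0],155]
  ],
  "grip_force": 45
}}

```text
time_s: 4.85
position: [0.5841, 0.328, 0.0434]
tcp_rot: [-0.0, 0.181, 0.983, -0.0]
contact_force: [-0.0, 0.0, 0.3]
gripper_width: 0.392
grip_force: 0.0
```

>>> {"api": "carry_out", "payload": {
  "commands": [
    [[0,0,0],[0,0,0],255],
    [[0,0,0],[0,0,0],255],
    [[0,0,0],[0,0,0],255],
    [[0,0,0],[0,0,0],255],
    [[0,0,0],[0,0,0],255],
    [[0,0,0],[0,0,0],255]
  ]
}}

```text
time_s: 5.45
position: [0.5846, 0.3282, 0.0444]
tcp_rot: [0.001, 0.181, 0.983, 0.0]
contact_force: [0.5, -1.0, 5.1]
gripper_width: 0.251
grip_force: 45.0
```

>>> {"api": "carry_out", "payload": {
  "commands": [
    [[0,0,-1],[0,0,0],255],
    [[0,0,-3],[0,0,0],255],
    [[0,0,-6],[0,0,0],255],
    [[0,0,-9],[0,0,0],255],
    [[0,0,-12],[0,0,-5],255],
    [[0,0,-15],[0,0,-10],255],
    [[0,0,-17],[0,0,-15],255],
    [[0,0,-17],[0,0,-20],255],
    [[0,0,-17],[0,0,-25],255],
    [[0,0,-17],[0,0,-29],255],
    [[0,0,-17],[0,0,-29],255],
    [[0,0,-17],[0,0,-29],255],
    [[0,0,-17],[0,0,-29],255]
  ]
}}

```text
time_s: 6.75
position: [0.5837, 0.328, 0.2133]
tcp_rot: [-0.0, -0.07, 0.998, -0.0]
contact_force: [0.6, 0.5, -2.6]
gripper_width: 0.255
grip_force: 45.0
```

Run:
```python
from h import *
s=manip.sense();p=P("wrist");np.save("pw3.npy",p);im=snapshot("wrist");cv2.imwrite("pics/w3.png",im);print(s["time_s"],s["position"],s["joints"].round(2),s["gripper_width"],s["moment"])
print(rot().as_matrix().round(3),rot().as_rotvec())
```

```text
6.75 [0.58372878 0.32800513 0.21331749] [-0.65  0.5   0.12  1.56 -0.06  1.09  1.2 ] 0.25532156034383385 [ 0.02451304 -0.0920758   0.01949579]
[[-0.99  -0.141 -0.   ]
 [-0.141  0.99  -0.   ]
 [ 0.    -0.    -1.   ]] [ 2.21963534e-01 -3.13334698e+00  3.00317265e-04]
```

View pics/w3.png

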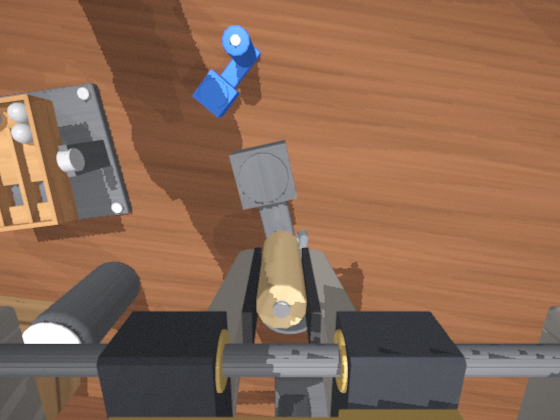

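The crank turned with the gripper: hub ring centre (263,178), corners (230,154),(285,143),(297,201),(240,210), pin top (282,309).

Run:
```python
from h import *
p=np.load("pw3.npy");z=.2133-.0444
s=manip.sense();r=rot()
h=plane(p,(282,309),z+.088);b=plane(p,(263,178),z+.03)
d=h-b;print(h,b,np.linalg.norm(d[:2]),np.degrees(np.arctan2(d[1],d[0])))
q=[plane(p,c,z+.03) for c in((230,154),(285,143),(297,201),(240,210))]
print(np.mean(q,0),[np.degrees(np.arctan2(*(q[i]-q[i-1])[[1,0]]))%90 for i in range(4)],[np.linalg.norm(q[i]-q[i-1]) for i in range(4)])
print("hub in tool",r.inv().apply(b-s["position"])*100)
t=np.array([.6258,-.0728]);
print("shift cm for hub above shaft",r.inv().apply(np.r_[t-b[:2],0])*100)
```

```text
[0.58469015 0.32943357 0.2569    ] [0.53779494 0.3117061  0.1989    ] 0.0501340601626264 20.707744647893875
[0.53766802 0.31169959 0.1989    ] [np.float64(15.65725249608468), np.float64(19.19231659218508), np.float64(20.198147715438555), np.float64(17.394842112376466)] [np.float64(0.03361981612397221), np.float64(0.03191419233925415), np.float64(0.03464686139380874), np.float64(0.03461239693550001)]
hub in tool [ 4.78096116 -0.9710774   1.45186831]
shift cm for hub above shaft [-3.29220877e+00 -3.93072468e+01  5.06663613e-03]
```

>>> {"api": "carry_out", "payload": {
  "commands": [
    [[0,-2,0],[0,0,0],255],
    [[-0.3,-5,0],[0,0,0],255],
    [[-0.6,-8,0],[0,0,0],255],
    [[-0.9,-11,0],[0,0,0],255],
    [[-1.2,-14,0],[0,0,0],255],
    [[-1.5,-17,0],[0,0,0],255],
    [[-1.8,-20,0],[0,0,0],255],
    [[-2.1,-23,0],[0,0,0],255],
    [[-2.4,-26,0],[0,0,0],255],
    [[-2.7,-29,0],[0,0,0],255],
    [[-3,-32,0],[0,0,0],255],
    [[-3.1,-35,0],[0,0,0],255],
    [[-3.2,-37,0],[0,0,0],255],
    [[-3.3,-38.5,0],[0,0,0],255],
    [[-3.3,-39.3,0],[0,0,0],255],
    [[-3.3,-39.3,0.5],[0,0,0],255],
    [[-3.3,-39.3,1],[0,0,0],255],
    [[-3.3,-39.3,1.5],[0,0,0],255],
    [[-3.3,-39.3,2],[0,0,0],255],
    [[-3.3,-39.3,2],[0,0,0],255]
  ]
}}

```text
time_s: 8.8
position: [0.6717, -0.0553, 0.1924]
tcp_rot: [-0.001, -0.072, 0.997, 0.0]
contact_force: [0.0, -0.3, -2.5]
gripper_width: 0.251
grip_force: 45.0
```

Run:
```python
from h import *
s=manip.sense();p=P("wrist");im=snapshot("wrist");im2=snapshot("side")
z=s["position"][2]-.0444;b=plane(p,(263,178),z+.03);print(s["time_s"],s["position"],"bottom",z,"hub if rigid",b,s["contact_force"],s["joints"].round(2))
a=cv2.resize(im[110:260,180:380],(400,300),interpolation=cv2.INTER_CUBIC)
b=cv2.resize(im2[150:225,210:310],(400,300),interpolation=cv2.INTER_CUBIC)
cv2.imwrite("pics/m5.png",np.hstack([a,b]))
```

```text
8.8 [ 0.67172146 -0.05532215  0.19236001] bottom 0.1479600051595264 hub if rigid [ 0.62582049 -0.07169319  0.17796001] [ 0.01730661 -0.32981625 -2.47773168] [-0.11  0.53  0.2   1.57 -0.12  1.06  1.84]
```

View pics/m5.png

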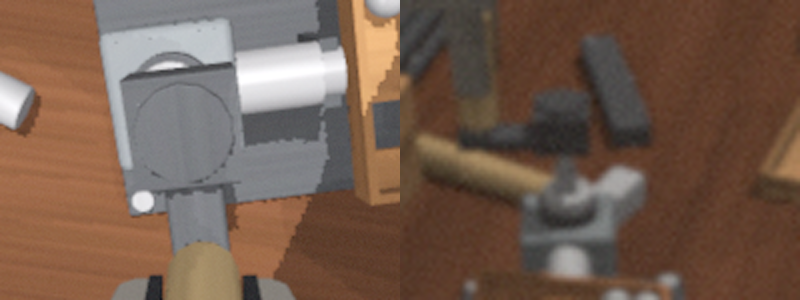

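Wrist: hub (185,130) squarely over the shoulder; side: hub (560,120) just above the shaft tip (565,165). Lowering.

>>> {"api": "carry_out", "payload": {
  "commands": [
    [[0,-0.1,0.4],[0,0,0],255],
    [[0,-0.1,0.8],[0,0,0],255],
    [[0,-0.1,1.2],[0,0,0],255],
    [[0,-0.1,1.6],[0,0,0],255],
    [[0,-0.1,2.0],[0,0,0],255],
    [[0,-0.1,2.3],[0,0,0],255],
    [[0,-0.1,2.6],[0,0,0],255],
    [[0,-0.1,2.6],[0,0,0],255]
  ]
}}

```text
time_s: 9.7
position: [0.6723, -0.0574, 0.1671]
tcp_rot: [-0.0, -0.071, 0.997, -0.0]
contact_force: [0.4, 0.4, -3.4]
gripper_width: 0.254
grip_force: 45.0
```

>>> {"api": "carry_out", "payload": {
  "commands": [
    [[0,0,0.3],[0,0,0],255],
    [[0,0,0.6],[0,0,0],255],
    [[0,0,0.9],[0,0,0],255],
    [[0,0,1.1],[0,0,0],255],
    [[0,0,1.2],[0,0,0],255],
    [[0,0,1.3],[0,0,0],255],
    [[0,0,1.3],[0,0,0],255],
    [[0,0,1.3],[0,0,0],255]
  ]
}}

```text
time_s: 10.5
position: [0.6725, -0.0573, 0.1546]
tcp_rot: [-0.0, -0.071, 0.997, -0.0]
contact_force: [0.2, -0.5, -2.2]
gripper_width: 0.252
grip_force: 45.0
```

Seated (TCP dropped exactly to 0.110 above the bench pose). Working out the circle table in tool axes (clockwise from above = positive about the downward tool z).

Run:
```python
from h import *
r=rot();v=r.inv().apply([np.cos(np.radians(18.5)),np.sin(np.radians(18.5)),0]);a=np.degrees(np.arctan2(v[1],v[0]));print(a)
def t(d0,st,n): 
    k=np.radians(a+d0);return [[round(5*(np.cos(k+np.radians(st*i))-np.cos(k)),2),round(5*(np.sin(k+np.radians(st*i))-np.sin(k)),2)] for i in range(1,n+1)]
print("CW18",t(0,18,20));print("CW9",t(0,9,20));
print("CCW18 from +0",t(0,-18,20))
```

```text
169.6523275070561
CW18 [[np.float64(-0.04), np.float64(-1.56)], [np.float64(0.41), np.float64(-3.06)], [np.float64(1.3), np.float64(-4.35)], [np.float64(2.54), np.float64(-5.3)], [np.float64(4.02), np.float64(-5.82)], [np.float64(5.58), np.float64(-5.85)], [np.float64(7.08), np.float64(-5.41)], [np.float64(8.37), np.float64(-4.52)], [np.float64(9.32), np.float64(-3.27)], [np.float64(9.84), np.float64(-1.8)], [np.float64(9.87), np.float64(-0.23)], [np.float64(9.43), np.float64(1.27)], [np.float64(8.54), np.float64(2.55)], [np.float64(7.29), np.float64(3.5)], [np.float64(5.82), np.float64(4.02)], [np.float64(4.25), np.float64(4.06)], [np.float64(2.75), np.float64(3.61)], [np.float64(1.47), np.float64(2.72)], [np.float64(0.52), np.float64(1.48)], [np.float64(0.0), np.float64(0.0)]]
CW9 [[np.float64(-0.08), np.float64(-0.78)], [np.float64(-0.04), np.float64(-1.56)], [np.float64(0.13), np.float64(-2.33)], [np.float64(0.41), np.float64(-3.06)], [np.float64(0.81), np.float64(-3.74)], [np.float64(1.3), np.float64(-4.35)], [np.float64(1.89), np.float64(-4.87)], [np.float64(2.54), np.float64(-
[... 553 characters left out ...]
4(2.72)], [np.float64(2.75), np.float64(3.61)], [np.float64(4.25), np.float64(4.06)], [np.float64(5.82), np.float64(4.02)], [np.float64(7.29), np.float64(3.5)], [np.float64(8.54), np.float64(2.55)], [np.float64(9.43), np.float64(1.27)], [np.float64(9.87), np.float64(-0.23)], [np.float64(9.84), np.float64(-1.8)], [np.float64(9.32), np.float64(-3.27)], [np.float64(8.37), np.float64(-4.52)], [np.float64(7.08), np.float64(-5.41)], [np.float64(5.58), np.float64(-5.85)], [np.float64(4.02), np.float64(-5.82)], [np.float64(2.54), np.float64(-5.3)], [np.float64(1.3), np.float64(-4.35)], [np.float64(0.41), np.float64(-3.06)], [np.float64(-0.04), np.float64(-1.56)], [np.float64(0.0), np.float64(-0.0)]]
```

>>> {"api": "carry_out", "payload": {
  "commands": [
    [[-0.08,-0.78,0],[0,0,0],255],
    [[-0.04,-1.56,0],[0,0,0],255],
    [[0.13,-2.33,0],[0,0,0],255],
    [[0.41,-3.06,0],[0,0,0],255],
    [[0.81,-3.74,0],[0,0,0],255],
    [[1.3,-4.35,0],[0,0,0],255],
    [[1.89,-4.87,0],[0,0,0],255],
    [[2.54,-5.3,0],[0,0,0],255],
    [[3.26,-5.62,0],[0,0,0],255],
    [[4.02,-5.82,0],[0,0,0],255],
    [[4.8,-5.9,0],[0,0,0],255],
    [[5.58,-5.85,0],[0,0,0],255],
    [[6.35,-5.69,0],[0,0,0],255],
    [[7.08,-5.41,0],[0,0,0],255],
    [[7.76,-5.01,0],[0,0,0],255],
    [[8.37,-4.52,0],[0,0,0],255],
    [[8.89,-3.93,0],[0,0,0],255],
    [[9.32,-3.27,0],[0,0,0],255],
    [[9.64,-2.55,0],[0,0,0],255],
    [[9.84,-1.8,0],[0,0,0],255]
  ]
}}

```text
time_s: 12.5
position: [0.5769, -0.088, 0.1546]
tcp_rot: [-0.0, -0.071, 0.997, 0.0]
contact_force: [-1.3, -2.5, -0.1]
gripper_width: 0.249
grip_force: 45.0
```

>>> {"api": "carry_out", "payload": {
  "commands": [
    [[0.04,1.56,0],[0,0,0],255],
    [[-0.41,3.06,0],[0,0,0],255],
    [[-1.3,4.35,0],[0,0,0],255],
    [[-2.54,5.3,0],[0,0,0],255],
    [[-4.02,5.82,0],[0,0,0],255],
    [[-5.58,5.85,0],[0,0,0],255],
    [[-7.08,5.41,0],[0,0,0],255],
    [[-8.37,4.52,0],[0,0,0],255],
    [[-9.32,3.27,0],[0,0,0],255],
    [[-9.84,1.8,0],[0,0,0],255],
    [[-9.92,1.02,0],[0,0,0],255],
    [[-9.88,0.24,0],[0,0,0],255],
    [[-9.71,-0.53,0],[0,0,0],255],
    [[-9.43,-1.26,0],[0,0,0],255],
    [[-9.03,-1.94,0],[0,0,0],255],
    [[-8.54,-2.55,0],[0,0,0],255],
    [[-7.95,-3.07,0],[0,0,0],255],
    [[-7.3,-3.5,0],[0,0,0],255],
    [[-6.58,-3.82,0],[0,0,0],255],
    [[-5.82,-4.02,0],[0,0,0],255]
  ]
}}

```text
time_s: 14.5
position: [0.6407, -0.1219, 0.1548]
tcp_rot: [0.0, -0.071, 0.997, -0.001]
contact_force: [3.2, -0.3, -2.0]
gripper_width: 0.254
grip_force: 45.0
```

>>> {"api": "carry_out", "payload": {
  "commands": [
    [[0.78,-0.08,0],[0,0,0],255],
    [[1.56,-0.03,0],[0,0,0],255],
    [[2.33,0.13,0],[0,0,0],255],
    [[3.06,0.41,0],[0,0,0],255],
    [[3.74,0.81,0],[0,0,0],255],
    [[4.35,1.3,0],[0,0,0],255],
    [[4.87,1.89,0],[0,0,0],255],
    [[5.3,2.55,0],[0,0,0],255],
    [[5.62,3.27,0],[0,0,0],255],
    [[5.82,4.02,0],[0,0,0],255],
    [[5.9,4.8,0],[0,0,0],255],
    [[5.86,5.58,0],[0,0,0],255],
    [[5.69,6.35,0],[0,0,0],255],
    [[5.41,7.08,0],[0,0,0],255],
    [[5.01,7.76,0],[0,0,0],255],
    [[4.52,8.37,0],[0,0,0],255],
    [[3.93,8.89,0],[0,0,0],255],
    [[3.28,9.32,0],[0,0,0],255],
    [[2.56,9.64,0],[0,0,0],255],
    [[1.8,9.84,0],[0,0,0],255]
  ]
}}

```text
time_s: 16.5
position: [0.6093, -0.0267, 0.1543]
tcp_rot: [-0.001, -0.071, 0.997, -0.001]
contact_force: [-0.6, -6.3, -2.1]
gripper_width: 0.252
grip_force: 45.0
```

>>> {"api": "carry_out", "payload": {
  "commands": [
    [[-0.78,0.08,0],[0,0,0],255],
    [[-1.56,0.03,0],[0,0,0],255],
    [[-2.33,-0.13,0],[0,0,0],255],
    [[-3.06,-0.41,0],[0,0,0],255],
    [[-3.74,-0.81,0],[0,0,0],255],
    [[-4.35,-1.3,0],[0,0,0],255],
    [[-4.87,-1.89,0],[0,0,0],255],
    [[-5.3,-2.55,0],[0,0,0],255],
    [[-5.62,-3.27,0],[0,0,0],255],
    [[-5.82,-4.02,0],[0,0,0],255],
    [[-5.9,-4.8,0],[0,0,0],255],
    [[-5.9,-4.8,0],[0,0,0],255],
    [[-5.9,-4.8,0],[0,0,0],255],
    [[-5.9,-4.8,0],[0,0,0],255],
    [[-5.9,-4.8,0],[0,0,0],255],
    [[-5.9,-4.8,0],[0,0,0],255],
    [[-5.9,-4.8,0],[0,0,0],255],
    [[-5.9,-4.8,0],[0,0,0],255],
    [[-5.9,-4.8,0],[0,0,0],255],
    [[-5.9,-4.8,0],[0,0,0],255]
  ]
}}

```text
time_s: 18.5
position: [0.6742, -0.0649, 0.1545]
tcp_rot: [-0.0, -0.071, 0.997, 0.0]
contact_force: [-3.8, -1.6, -3.4]
gripper_width: 0.252
grip_force: 45.0
```

Run:
```python
from h import *
a=snapshot("scene");b=snapshot("side");print(manip.sense()["time_s"])
cv2.imwrite("pics/m6.png",np.hstack([cv2.resize(im[y:y+105,x:x+70],(400,600),interpolation=cv2.INTER_CUBIC) for im,x,y in((a,280,195),(b,217,190))]))
```

```text
18.6
```

View pics/m6.png

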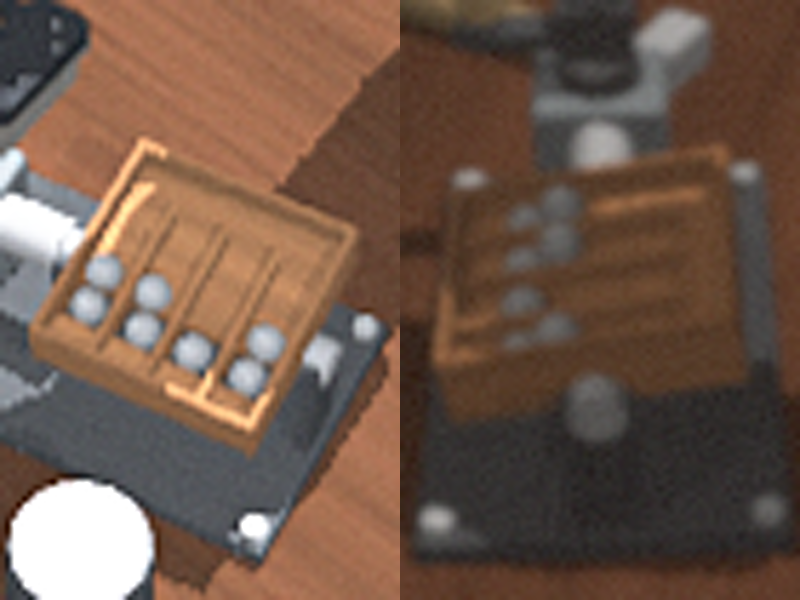

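All four pockets hold a ball (front row), spare three behind them in lanes 0, 1, 3; board is fully forward. Winding back.

>>> {"api": "carry_out", "payload": {
  "commands": [
    [[0.08,0.78,0],[0,0,0],255],
    [[0.6,2.26,0],[0,0,0],255],
    [[1.55,3.5,0],[0,0,0],255],
    [[2.83,4.39,0],[0,0,0],255],
    [[4.33,4.84,0],[0,0,0],255],
    [[5.9,4.8,0],[0,0,0],255],
    [[7.37,4.28,0],[0,0,0],255],
    [[8.62,3.33,0],[0,0,0],255],
    [[9.51,2.05,0],[0,0,0],255],
    [[9.95,0.55,0],[0,0,0],255],
    [[9.92,-1.02,0],[0,0,0],255],
    [[9.4,-2.49,0],[0,0,0],255],
    [[8.45,-3.74,0],[0,0,0],255],
    [[7.16,-4.63,0],[0,0,0],255],
    [[5.66,-5.07,0],[0,0,0],255],
    [[4.1,-5.04,0],[0,0,0],255],
    [[2.62,-4.52,0],[0,0,0],255],
    [[1.38,-3.57,0],[0,0,0],255],
    [[0.49,-2.28,0],[0,0,0],255],
    [[0.04,-0.78,0],[0,0,0],255]
  ]
}}

```text
time_s: 20.6
position: [0.6757, -0.0733, 0.1545]
tcp_rot: [-0.0, -0.071, 0.997, -0.001]
contact_force: [-4.8, -2.8, 2.4]
gripper_width: 0.251
grip_force: 45.0
```

>>> {"api": "carry_out", "payload": {
  "commands": [
    [[0.04,1.56,0],[0,0,0],255],
    [[0.56,3.04,0],[0,0,0],255],
    [[1.51,4.28,0],[0,0,0],255],
    [[2.79,5.17,0],[0,0,0],255],
    [[4.29,5.62,0],[0,0,0],255],
    [[5.86,5.58,0],[0,0,0],255],
    [[7.33,5.06,0],[0,0,0],255],
    [[8.58,4.11,0],[0,0,0],255],
    [[9.47,2.83,0],[0,0,0],255],
    [[9.91,1.33,0],[0,0,0],255],
    [[9.88,-0.24,0],[0,0,0],255],
    [[9.36,-1.71,0],[0,0,0],255],
    [[8.41,-2.96,0],[0,0,0],255],
    [[7.12,-3.85,0],[0,0,0],255],
    [[5.62,-4.29,0],[0,0,0],255],
    [[4.06,-4.26,0],[0,0,0],255],
    [[2.58,-3.74,0],[0,0,0],255],
    [[1.34,-2.79,0],[0,0,0],255],
    [[0.45,-1.5,0],[0,0,0],255],
    [[0,0,0],[0,0,0],255]
  ]
}}

```text
time_s: 22.6
position: [0.6757, -0.0731, 0.1544]
tcp_rot: [-0.0, -0.071, 0.997, -0.001]
contact_force: [-4.2, -2.4, 1.9]
gripper_width: 0.259
grip_force: 45.0
```

>>> {"api": "carry_out", "payload": {
  "commands": [
    [[-0.04,0.78,0],[0,0,0],255],
    [[0.04,1.56,0],[0,0,0],255],
    [[0.24,2.32,0],[0,0,0],255],
    [[0.24,2.32,0],[0,0,0],255],
    [[0.24,2.32,0],[0,0,0],255],
    [[0.24,2.32,0],[0,0,0],255],
    [[0.24,2.32,0],[0,0,0],255],
    [[0.24,2.32,0],[0,0,0],255],
    [[0.1,1.9,0],[0,0,0],255],
    [[0.04,1.56,0],[0,0,0],255],
    [[0.04,1.56,0],[0,0,0],255],
    [[0.04,1.56,0],[0,0,0],255]
  ]
}}

```text
time_s: 23.8
position: [0.6728, -0.0577, 0.1544]
tcp_rot: [0.0, -0.071, 0.997, -0.0]
contact_force: [-0.5, -1.5, -2.3]
gripper_width: 0.252
grip_force: 45.0
```

Run:
```python
from h import *
a=snapshot("scene");b=snapshot("side");s=manip.sense();print(s["time_s"],s["position"],s["contact_force"])
cv2.imwrite("pics/m7.png",np.hstack([cv2.resize(im[y:y+105,x:x+70],(400,600),interpolation=cv2.INTER_CUBIC) for im,x,y in((a,280,195),(b,217,190))]))
# tray corners by eye from scene0 (x1.4286): rim z=.022
ps,pw=P("scene"),np.load("pw1.npy")
q=[plane(ps,(u*.7,v*.7),.022) for u,v in((323,243),(370,211),(409,243),(361,277))]
print("tray scene",np.mean(q,0),[(np.linalg.norm(q[i]-q[i-1]).round(3),np.degrees(np.arctan2(*(q[i]-q[i-1])[[1,0]]))%90) for i in range(4)])
q=[plane(pw,c,.022) for c in((60,49),(117,180))];d=q[1]-q[0];print("tray wrist corners",q,np.linalg.norm(d),np.degrees(np.arctan2(d[1],d[0])))
```

```text
23.9 [ 0.67269353 -0.05742642  0.15446799] [-0.72595772 -1.41404478 -1.60419848]
tray scene [ 0.45902957 -0.31974453  0.022     ] [(np.float64(0.145), np.float64(85.49188962618426)), (np.float64(0.154), np.float64(0.5955454049374396)), (np.float64(0.149), np.float64(84.77947457192914)), (np.float64(0.152), np.float64(89.1706386711648))]
tray wrist corners [array([ 0.39314594, -0.24241186,  0.022     ]), array([ 0.54171914, -0.25604859,  0.022     ])] 0.14919770962557463 -5.2441768519480965
```

View pics/m7.png

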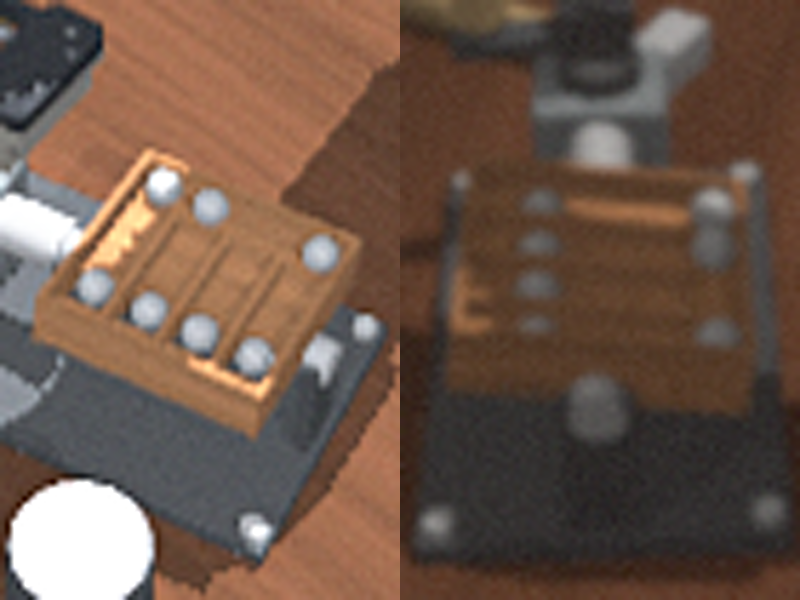

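Pockets all full, three spares back in the channel, board home. Tray centre ≈ (0.460,-0.322). Lift off and carry.

>>> {"api": "carry_out", "payload": {
  "commands": [
    [[0,0,-0.4],[0,0,0],255],
    [[0,0,-0.9],[0,0,0],255],
    [[0,0,-1.5],[0,0,0],255],
    [[0,0,-2.2],[0,0,0],255],
    [[0,0,-3],[0,0,0],255],
    [[0,0,-4],[0,0,0],255],
    [[0,0,-5],[0,0,0],255],
    [[0,0,-5],[0,0,0],255],
    [[1.2,-1.2,-5],[0,0,0],255],
    [[3.2,-3.2,-5],[0,0,0],255],
    [[5.2,-5.2,-5],[0,0,0],255],
    [[7.2,-7.2,-5],[0,0,0],255],
    [[9.5,-9.5,-5],[0,0,0],255],
    [[12,-12,-5],[0,0,0],255],
    [[14.5,-14.5,-5],[0,0,0],255],
    [[17,-17,-5],[0,0,0],255],
    [[19.5,-19.7,-5],[0,0,0],255],
    [[21.5,-21.8,-5],[0,0,0],255],
    [[22.3,-22.8,-5],[0,0,0],255],
    [[22.3,-22.8,-5],[0,0,0],255]
  ]
}}

```text
time_s: 25.9
position: [0.4822, -0.3166, 0.2045]
tcp_rot: [-0.0, -0.069, 0.998, -0.0]
contact_force: [-0.4, -0.2, -2.8]
gripper_width: 0.254
grip_force: 45.0
```

Run:
```python
from h import *
s=manip.sense();print(s["time_s"],s["position"],s["joints"].round(2),s["contact_force"]);p=P("wrist")
a=snapshot("wrist");b=snapshot("side")
cv2.imwrite("pics/m8.png",np.hstack([cv2.resize(a,(500,375)),cv2.resize(b[100:225,270:370],(300,375),interpolation=cv2.INTER_CUBIC)]))
r=rot();c=np.array([.46,-.322]);print([proj(p,[*(c+v),.022]).round()*500/560 for v in([.075,.068],[-.069,.08],[0,0])])
print("world->tool shift to (.4835,-.314,.0504)",r.inv().apply(np.array([.4835,-.314,.0504])-s["position"])*100)
```

```text
25.9 [ 0.48223003 -0.31660128  0.20445862] [ 0.29  0.36  0.3   1.81 -0.12  0.99  2.34] [-0.36167854 -0.16668967 -2.78295781]
[array([291.07142857, 215.17857143]), array([323.21428571, 104.46428571]), array([248.21428571, 152.67857143])]
world->tool shift to (.4835,-.314,.0504) [-0.15701251  0.22191537 15.40618302]
```

View pics/m8.png

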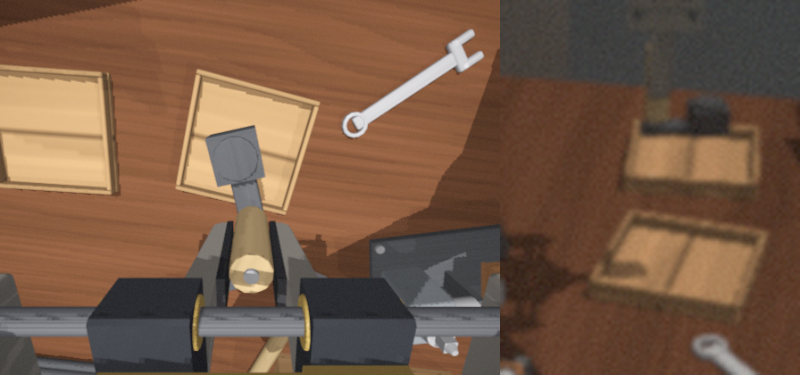

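Wrist view: the tray lies at (250,140) below the crank, its corners (287,212) and (319,102) match my prediction within 4 px. Lowering.

>>> {"api": "carry_out", "payload": {
  "commands": [
    [[-0.1,0.1,1],[0,0,0],255],
    [[-0.1,0.1,3],[0,0,0],255],
    [[-0.1,0.1,5],[0,0,0],255],
    [[-0.1,0.1,7],[0,0,0],255],
    [[-0.1,0.1,9],[0,0,0],255],
    [[-0.1,0.1,11],[0,0,0],255],
    [[-0.1,0.1,12.5],[0,0,0],255],
    [[-0.1,0.1,13.5],[0,0,0],255],
    [[-0.1,0.1,14.3],[0,0,0],255],
    [[-0.1,0.1,14.8],[0,0,0],255],
    [[-0.1,0.1,15.1],[0,0,0],255],
    [[-0.1,0.1,15.3],[0,0,0],255],
    [[-0.1,0.1,15.4],[0,0,0],255],
    [[-0.1,0.1,15.4],[0,0,0],255],
    [[-0.1,0.1,15.4],[0,0,0],255]
  ]
}}

```text
time_s: 27.5
position: [0.4851, -0.3136, 0.0509]
tcp_rot: [0.0, -0.071, 0.997, -0.0]
contact_force: [-0.3, 0.4, -3.4]
gripper_width: 0.251
grip_force: 45.0
```

>>> {"api": "carry_out", "payload": {
  "commands": [
    [[0,0,0.1],[0,0,0],255],
    [[0,0,0.1],[0,0,0],255],
    [[0,0,0.1],[0,0,0],255],
    [[0,0,0.1],[0,0,0],150],
    [[0,0,0.1],[0,0,0],150],
    [[0,0,0.1],[0,0,0],150],
    [[0,0,0.1],[0,0,0],150],
    [[0,0,0.1],[0,0,0],150],
    [[0,0,-1],[0,0,0],150],
    [[0,0,-3],[0,0,0],150],
    [[0,0,-6],[0,0,0],150],
    [[0,0,-9],[0,0,0],150],
    [[0,0,-12],[0,0,0],150],
    [[0,0,-15],[0,0,0],150],
    [[0,0,-15],[0,0,0],150],
    [[0,0,-15],[0,0,0],150]
  ]
}}

```text
time_s: 29.1
position: [0.4852, -0.3135, 0.2017]
tcp_rot: [0.001, -0.071, 0.997, -0.0]
contact_force: [-0.3, 0.1, 0.1]
gripper_width: 0.414
grip_force: 0.0
```

Run:
```python
from h import *
s=manip.sense();print(s["time_s"],s["position"],s["gripper_width"],s["contact_force"]);a=snapshot("wrist")
b=snapshot("scene")
cv2.imwrite("pics/m9.png",np.hstack([cv2.resize(a,(400,300)),cv2.resize(b[130:280,200:400],(400,300),interpolation=cv2.INTER_CUBIC)]))
```

```text
29.1 [ 0.48521561 -0.31354373  0.2017214 ] 0.41400903314784343 [-0.33689678  0.14019482  0.10643211]
```

View pics/m9.png

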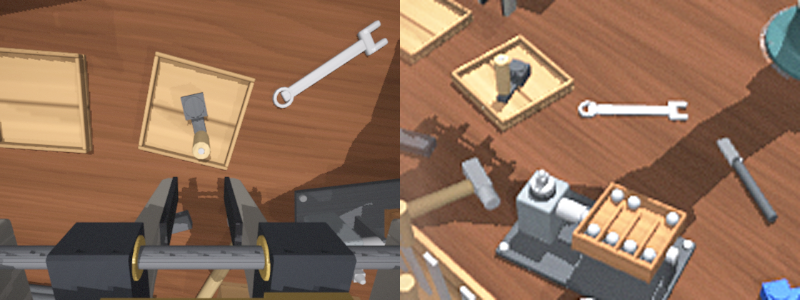

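The crank stands upright in the tray (hub at (193,105), handle at (202,150)). The board is home with four balls in pockets and three in the channel. Handing in.

```bash
python3 -c "
from workcell import manip
print(manip.finish_job())"
```

```text
the job is handed in; nothing more can be done
None
```

The job is handed in at about 29 s of the 72 s allowed: in the last pictures all four pockets held a ball, the three spares lay in the channel, the board was home and the crank stood upright in the left-hand tray; no verdict came back.

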